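# Stop-button check on the bottle mixer

### The arm

A 6-joint arm with a two-finger parallel gripper is mounted at the origin on a cart in front of the work surface, level with it; the furniture and walls round the work are solid. World frame = base frame: x ahead of the robot, y to its left, z up, the work surface at z = 0. Lengths are in m, angles in rad, forces in N, time in s.
With the tool pointing down it reaches from about 0.35 to 0.775 m from the base axis. Payload 5.5 kg.
Tool frame: the origin (TCP) lies at the very end of the fingers, on their centre line; the grasp point (between the pads) lies 19 mm behind it (env.grip_point_offset is the distance from the TCP to the grasp point, in m); z points along the fingers, y is the line along which they close (so a half turn about z gives the same grasp; the last joint's range is limited). The gripper opens to 85 mm and grips with 20 to 120 N. Pads are 22 mm wide; open, the fingers measure 114 mm over their backs; the gripper's body (76 mm by 85 mm) begins 54 mm behind the grasp point. The pads swing forward as they close: fully open they stand 13 mm farther back than shut.
Start: joints at [-1.33, 0.313, 0.046, 1.304, 0, 1.431], TCP at [0.214, -0.534, 0.207] pointing down, gripper open.
Joint ranges: [-2.76, 2.76], [-0.86, 1.69], [-1.03, 1.26], [-2.2, 2.34], [-1.47, 1.5], [-3.14, 3.14]. Speed limits (rad/s): [2.57, 2.57, 3.14, 3.14, 3.14, 3.14].

### API

Orientations are given as a unit quaternion [w, x, y, z].
In Python, from workcell import sensors, imaging, workorder, env gives the robot as it stands.
- The arm moves only by the shell command python3 -m handwheel 'ROWS' [FORCE]. ROWS is JSON, a list of rows, each a list of 5 numbers: the shift along the tool's x, y, z in mm, then the turn about the tool's z in rad, then the opening, from 0 (shut) to 1 (fully open). A call has 1 to 8 rows; each row is the pose to reach, as a shift and turn from the pose commanded when the call began, along the tool's axes at that moment; what a row does not reach only later rows make up. A row lasts 1/10 s, in which the tool goes at most 50 mm and 8.59 degrees, less where a joint would pass 70% of its speed; a pose out of reach is approached as far as the arm can. A call with a gripper value outside its range is refused whole. The fingers move at their own pace and stop on an object; FORCE is the grip in N (left out, the last holds). Time passes only in rows, so rows that repeat a pose let the fingers close. It gives the time, the measured TCP pose, the force, the opening and the grip force at its end, in the units of the state.
- sensors.get_state(): the state, without advancing time (a new reading comes with each control period).
- imaging.read_camera(name): name is "side" or "top"; returns a dict with "color" (400x640x3 uint8, blue, green, red), "z_map" (400x640 float32, m along the optical axis (not along the pixel's ray), 0 where there is no reading), "fx", "fy", "cx", "cy" (pixels), "xyz" and "rotation" of the camera in the world. Camera axes: x right, y down, z forward; pixel columns grow to the right and rows downward; lengths in m; the calibration is good to about 2 mm. A picture is of the moment at which its call begins.
- workorder.hand_in(): hands the job in; it is judged then, once.
The state is a dict: "clock": time; "joint_pos": joint angles; "qvel": joint speeds; "tau": joint torques, N m; "tcp_pos": TCP position; "orientation": TCP orientation; "wrist_force": force on the tool from outside, world axes, zero at the start; "ft_torque": the same for the moment, N m; "finger_gap": finger opening in m; "grip_force": force on a finger pad.
Only numpy, scipy, OpenCV 4.12 (cv2) and the standard library are available. Lean on these libraries where they do the work, as an engineer would, in place of code of your own. Each camera call takes 0.05 s, during which the arm holds its last target. There are 200 camera calls.

### The job

Do the stop check on the bottle mixer, using only fingertips and gripping or lifting nothing: press the red mushroom stop on the yellow box right in and take the fingers off to see that it stays latched down. Then push one of its lugs round clockwise until the latch lets go, leave it popped fully up, and press the green start button all the way in and let it come back. Leave the blue button unpressed and the things standing around where they are.

Things in the scene. Friction and masses are not known exactly. Their poses are not given: they have to be found in the camera images.
- stop_station: yellow box, 130 (x) x 120 (y) x 50 mm tall, screwed to the table on a flat foot plate 150 x 100 mm, with the red mushroom stop in the middle of its top; origin at the centre of its underside on the table, z up along the button's axis. Its place and yaw vary
- stop_top (a point): centre of the top of the round black hub in the middle of the red mushroom head, on its axis, 102 mm above the table when the head is up; sinks with the head but does not turn. The hub is 24 mm across at its top and 32 mm at its foot; the head's disc is 84 mm across, its upper face 24 mm and its underside 34 mm below this point
- stop_lug (a point): on the upright pushing face of one of three equal lugs (120 degrees apart) on the red disc, 33 mm from the axis, 12 mm above the disc; moves with the head. Pushing this face turns the head clockwise from above. A lug spans 24 to 42 mm from the axis and stands 22 mm above the disc, 2 mm lower than the hub. The body and ramp of the lug reach about 22 mm clockwise from the face
- stop_gap (a point): centre of the open part of the red disc just anticlockwise of that lug's upright face (marked by a white arrow), on the disc's upper face, 34 mm from the axis and 34 degrees short of the face: where a fingertip goes to push the lug. About 45 mm is open along the rim there; moves with the head
- stop_press (a joint): how far the red head is pushed in, m: 0 up, 0.0105 at the end of its travel. A spring pushes it up with 3 N when up and 9 N at the end; going in also takes a few newtons more to pass the latch (about 10 N in all). Pushed past about 0.0085 it latches, and stays at about 0.0078 when let go
- stop_twist (a joint): turn of the red head clockwise from above, rad: 0 at rest, range 0 to 0.9. While the head is latched, turning it past about 0.6 frees the latch, and the head springs up; let go, it turns itself back to 0. This takes about a second. Turning takes up to about 0.1 N m
- start_station: grey box 75 (x) x 70 (y) x 50 mm tall, screwed to the table, with the green start button on top; origin at the centre of its underside. It may change places with the blue button's box
- start_button_top (a point): centre of the top of the green button (32 mm across), 72 mm above the table when out
- start_button (a joint): how far the green button is pushed in, m: 0 out, 0.006 fully in (5 N); springs back
- jog_station: a like grey box with a blue button on top, to be left alone; origin at the centre of its underside
- jog_button (a joint): how far the blue button is pushed in, m: 0 out, 0.006 fully in
- ink_plum: the small plum-coloured ink bottle with dropper cap, 25 mm across, 80 mm tall, standing; origin at the centre of its foot. A loose bystander
- tape_roll: the roll of beige masking tape lying flat, 94 mm across, 25 mm high; origin at the centre of its underside. A loose bystander
- red_bottle: the red and black paint bottle, 65 mm across, 159 mm tall, standing; origin at the centre of its foot. A loose bystander
- green_cup: the green plastic mixing cup, 72 mm across, 81 mm tall, standing; origin at the centre of its foot. A loose bystander
- paint_tube: a white-capped paint tube lying down, 42 x 116 x 34 mm; origin on its underside. A loose bystander
- yellow_bottle: the yellow and black paint bottle, 69 mm across, 148 mm tall, standing; origin at the centre of its foot. A loose bystander
There are look-alikes about, which are no part of the job. Leave any purple look-alike of the start_station alone.

How it is judged:
On the way, in this order (a step that is already met when the one before it is completed fails the run):
1. the red stop is latched down with no finger on it (value of joint stop_press above 0.006 m and contact force between the fingers and stop_station below 0.5 N), for 0.2 s.
2. the red stop is turned clockwise while it is still down (value of joint stop_twist above 0.35 rad and value of joint stop_press above 0.006 m).
3. the red stop has popped up and turned back, with no finger on it (value of joint stop_press below 0.0015 m and value of joint stop_twist below 0.12 rad and contact force between the fingers and stop_station below 0.5 N), for 0.2 s.
4. the green start button is pressed in, with the stop up (value of joint start_button above 0.0045 m and value of joint stop_press below 0.0015 m and value of joint stop_twist below 0.12 rad), for 0.05 s.
At the end, for the whole second after the job is handed in: the red stop is up (within 1.5 mm) and turned back (within 0.12 rad), the green and blue buttons are out (within 1 mm), and every loose bystander is within 25 mm of where it started (value of joint stop_press below 0.0015 m and value of joint stop_twist below 0.12 rad and value of joint each of start_button, jog_button below 0.001 m and distance of each of ink_plum, tape_roll, red_bottle, green_cup, paint_tube, yellow_bottle from where it was at the start of the episode below 0.025 m); the robot touches nothing.
It fails at once if the green start button is pressed while the red stop is down (value of joint start_button above 0.003 m and value of joint stop_press above 0.004 m).
It fails at once if the blue button is pressed (value of joint jog_button above 0.003 m).
It fails at once if the stop is forced with more than 60 N (contact force between the fingers and stop_station above 60 N).
It fails at once if a bystander is lifted, carried or knocked away (more than 30 mm) (distance of any of ink_plum, tape_roll, red_bottle, green_cup, paint_tube, yellow_bottle from where it was at the start of the episode above 0.03 m).
It fails at once if a standing bystander is tipped over (angle between any of ink_plum, red_bottle, green_cup, yellow_bottle's own z axis and vertical above 0.5 rad).
It also fails if it takes over 48 s, if anything falls off the work surface, if the arm or the gripper's body presses on something with over 40 N, if the wrist force passes 120 N, or if a joint passes its speed limit or range.

## Working session

There is one attempt and no reset: what is moved stays moved. The work goes in short steps, Python scripts to look and compute and a shell command to move; the robot and the scene stay as the last step left them, time stands still between calls to the robot, and variables do not carry over. Pictures are saved under pics/ and viewed, at most 10 in all, crops included, and the job is handed in when it is done.

```bash
mkdir -p pics; ls; python3 - <<'E'
from workcell import sensors, imaging
import cv2, numpy as np, pickle
d={}
for n in("top","side"):
    r=imaging.read_camera(n); d[n]=r; cv2.imwrite(f"pics/{n}0.png",r["color"]); print(n,r["fx"],r["fy"],r["cx"],r["cy"],r["xyz"],np.round(r["rotation"],3))
pickle.dump(d,open("f0.pkl","wb"))
s=sensors.get_state(); print({k:np.round(v,3) for k,v in s.items()})
E
```

```text
pics
top 517.160624902016 517.160624902016 316.27124554720103 201.36521458802915 [ 0.37713914 -0.03040616  1.84914443] [ 0.027 -0.697  0.716 -0.025]
side 422.45429133546537 422.45429133546537 315.87439727849716 202.9589281083172 [0.02433401 0.85868352 0.79324717] [ 0.116 -0.232  0.855 -0.449]
{'clock': np.float64(0.1), 'joint_pos': array([-1.33 ,  0.314,  0.045,  1.304,  0.   ,  1.431]), 'qvel': array([-0.001, -0.003,  0.001, -0.001, -0.001, -0.   ]), 'tau': array([ 4.0000e-03, -4.8173e+01,  2.9924e+01,  1.3000e-02, -0.0000e+00,
       -0.0000e+00]), 'tcp_pos': array([ 0.214, -0.533,  0.207]), 'orientation': array([-0.001,  0.982,  0.189, -0.   ]), 'wrist_force': array([-0.316,  1.039,  0.375]), 'ft_torque': array([ 0.051, -0.023,  0.013]), 'grip_force': np.float64(0.0), 'finger_gap': np.float64(0.086)}
```

View pics/top0.png

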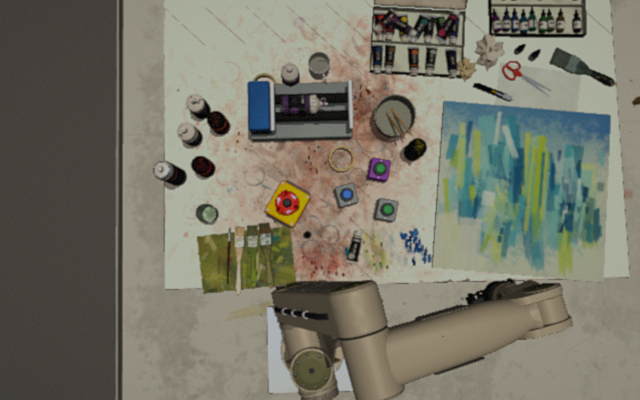

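View pics/side0.png

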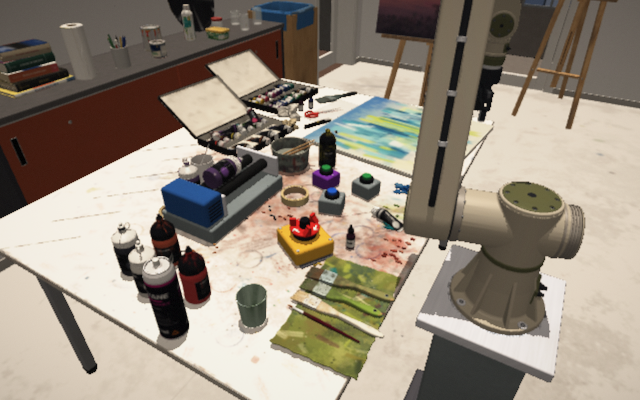

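The top view shows the yellow stop at (288,203). The button candidates are a grey box with a green button at (387,209), a purple box with a green button at (379,169) and a grey box with a blue button at (347,195). The grey and green one at (387,209) fits start_station; the purple one is the look-alike. The ink bottle is at (307,235) and the tube at (355,247).

```bash
cat > h.py <<'E'
import numpy as np, cv2
from scipy.spatial.transform import Rotation as R
def rot(r): 
    q=np.array(r["rotation"]); return R.from_quat(q[[1,2,3,0]]).as_matrix() if q.size==4 else q
def cast(r,uv,z):
    uv=np.atleast_2d(uv).astype(float)
    d=np.c_[(uv[:,0]-r["cx"])/r["fx"],(uv[:,1]-r["cy"])/r["fy"],np.ones(len(uv))]@rot(r).T
    c=np.array(r["xyz"]); return c+d*((z-c[2])/d[:,2])[:,None]
def proj(r,p):
    c=(np.atleast_2d(p)-r["xyz"])@rot(r); return np.c_[c[:,0]/c[:,2]*r["fx"]+r["cx"],c[:,1]/c[:,2]*r["fy"]+r["cy"]]
def hsv(r,lo,hi,box):
    m=cv2.inRange(cv2.cvtColor(r["color"],cv2.COLOR_BGR2HSV),lo,hi); o=np.zeros_like(m); x0,y0,x1,y1=box; o[y0:y1,x0:x1]=m[y0:y1,x0:x1]; return o
def big(m):
    c=max(cv2.findContours(m,cv2.RETR_EXTERNAL,cv2.CHAIN_APPROX_NONE)[0],key=cv2.contourArea); return c
E
python3 - <<'E'
import pickle; from h import *
d=pickle.load(open("f0.pkl","rb")); t=d["top"]; s=d["side"]
def rep(n,r,m,z):
    c=big(m); (u,v),(w,h),a=cv2.minAreaRect(c); (cu,cv_),rad=cv2.minEnclosingCircle(c)
    print(n,"area",cv2.contourArea(c),"rect",round(u,1),round(v,1),round(w,1),round(h,1),round(a,1),"circ",round(cu,1),round(cv_,1),round(rad,1),"->",np.round(cast(r,[[u,v],[cu,cv_]],z),4).tolist())
    return c
c=rep("yellow top",t,hsv(t,(18,120,80),(35,255,255),(255,170,325,240)),.05)
box=cv2.boxPoints(cv2.minAreaRect(c)); P=cast(t,box,.05); print("corners",np.round(P,3).tolist(), "sides",np.linalg.norm(np.diff(P[:,:2],axis=0),axis=1))
red=hsv(t,(0,130,60),(10,255,255),(255,170,325,240))|hsv(t,(170,130,60),(180,255,255),(255,170,325,240))
rep("red",t,red,.078)
rep("green",t,hsv(t,(40,60,40),(85,255,255),(370,195,405,225)),.072)
rep("blue",t,hsv(t,(95,80,40),(130,255,255),(330,180,362,210)),.072)
rs=hsv(s,(0,130,60),(8,255,255),(270,205,340,250)); rep("red side",s,rs,.085)
rep("green side",s,hsv(s,(40,60,40),(85,255,255),(350,165,385,190)),.072)
for n,uv in(("top",(288,203)),("grn",(387,209))):
    u,v=uv; print(n,"depth z_map",t["z_map"][v-1:v+2,u-1:u+2].mean())
a=cv2.resize(t["color"][150:270,245:415],None,fx=4.6,fy=4.6,interpolation=cv2.INTER_CUBIC)
cv2.imwrite("pics/c1.png",a)
b=cv2.resize(s["color"][150:270,260:420],None,fx=4.8,fy=4.8,interpolation=cv2.INTER_CUBIC); cv2.imwrite("pics/c2.png",b)
E
```

```text
yellow top area 1175.5 rect 287.2 203.4 33.8 37.1 29.1 circ 287.8 203.5 24.0 -> [[0.5065, 0.0729, 0.05], [0.5058, 0.0708, 0.05]]
corners [[0.481, 0.156, 0.05], [0.593, 0.091, 0.05], [0.532, -0.011, 0.05], [0.421, 0.055, 0.05]] sides [0.12959387 0.11847337 0.12926416]
red area 343.0 rect 287.0 202.5 23.0 22.0 90.0 circ 286.3 202.3 12.1 -> [[0.5075, 0.0721, 0.078], [0.5081, 0.0745, 0.078]]
green area 66.0 rect 387.5 209.0 9.2 9.2 45.0 circ 387.5 209.0 5.0 -> [[0.4762, -0.2728, 0.072], [0.4762, -0.2728, 0.072]]
blue area 67.0 rect 346.5 193.5 9.0 9.0 90.0 circ 346.6 193.7 5.0 -> [[0.5335, -0.1335, 0.072], [0.5327, -0.1337, 0.072]]
red side area 402.0 rect 304.1 225.0 23.9 29.5 82.9 circ 302.6 223.3 16.8 -> [[0.5048, 0.0803, 0.085], [0.5124, 0.076, 0.085]]
green side area 43.0 rect 366.5 176.0 6.0 9.0 90.0 circ 366.5 176.0 4.6 -> [[0.4741, -0.265, 0.072], [0.4741, -0.265, 0.072]]
top depth z_map 1.7525725
grn depth z_map 1.7802219
```

View pics/c1.png

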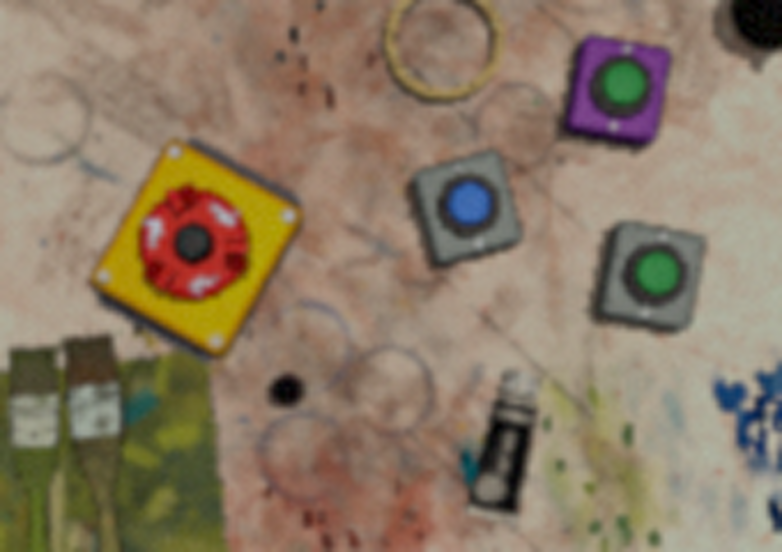

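View pics/c2.png

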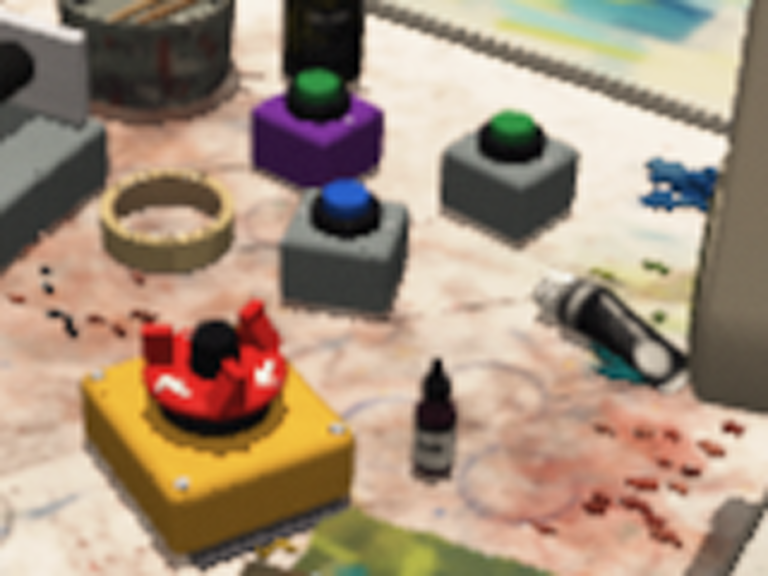

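The crops agree: yellow box, hub at crop (194,243), white arrows at about (153,235), (222,213) and (203,283). The grey box with the green button is at (657,272) and the purple look-alike is at top right. I'll use the arrow nearest the robot (203,283).

```bash
cat >> h.py <<'E'
def row(x,y,z,b=None):
    from workcell import sensors
    s=sensors.get_state(); q=np.array(s["orientation"]); M=R.from_quat(q[[1,2,3,0]]).as_matrix()
    d=(np.array([x,y,z])-s["tcp_pos"])@M*1000
    b0=np.degrees(np.arctan2(M[1,0],M[0,0])); turn=0 if b is None else -np.radians((b-b0+180)%360-180)
    print("tcp",np.round(s["tcp_pos"],4),"bear",round(b0,1),"tilt z",np.round(M[:,2],3),"clock",round(float(s["clock"]),2),"row",np.round(d,1),round(turn,3),"F",np.round(s["wrist_force"],1))
E
python3 - <<'E'
import pickle; from h import *
d=pickle.load(open("f0.pkl","rb")); t=d["top"]; C=np.array([.507,.073])
m=hsv(t,(0,0,115),(180,110,255),(270,185,304,222))
for z in(.078,):
    n,l,st,ce=cv2.connectedComponentsWithStats(m)
    for i in range(1,n):
        p=cast(t,ce[i],z)[0,:2]-C; print(st[i,4],ce[i].round(1),"r",round(np.hypot(*p),4),"bear",round(np.degrees(np.arctan2(p[1],p[0])),1))
hub=cv2.inRange(t["color"],(0,0,0),(60,60,60)); o=np.zeros_like(hub); o[195:210,279:296]=hub[195:210,279:296]
c=big(o); mm=cv2.moments(c); print("hub",cast(t,[mm["m10"]/mm["m00"],mm["m01"]/mm["m00"]],.1),cv2.contourArea(c))
row(.507,.073,.16,106)
E
```

```text
71 [272.5 189.7] r 0.0663 bear 46.2
15 [300.7 185.8] r 0.0754 bear -41.1
17 [293.2 196.3] r 0.0311 bear -46.8
20 [278.  199.5] r 0.0321 bear 68.7
16 [288.4 211.2] r 0.0301 bear -170.5
30 [301.7 217.8] r 0.0733 bear -137.0
12 [271.2 219.9] r 0.0794 bear 136.8
hub [[0.50578485 0.07187144 0.1       ]] 33.0
tcp [ 0.2136 -0.5333  0.2065] bear 21.8 tilt z [-0.     0.002 -1.   ] clock 0.1 row [ 497.7 -453.8   47.4] -1.469 F [-0.3  1.   0.4]
```

```bash
python3 -m handwheel '[[498,-454,30,-1.38,0],[498,-454,30,-1.38,0],[498,-454,30,-1.38,0],[498,-454,30,-1.38,0],[498,-454,30,-1.38,0],[498,-454,30,-1.38,0],[498,-454,30,-1.38,0],[498,-454,30,-1.38,0]]' 20; python3 -c "
from h import *; row(.5065,.0725,.12,101)"
```

```text
clock: 0.9
tcp_pos: [0.3881, -0.1722, 0.1893]
orientation: [0.0, 0.702, 0.713, -0.0]
wrist_force: [1.1, -1.0, 0.6]
finger_gap: -0.0003
grip_force: 0.0
tcp [ 0.3881 -0.1722  0.1893] bear 90.9 tilt z [ 0. -0. -1.] clock 0.9 row [242.8 122.3  69.3] -0.176 F [ 1.1 -1.   0.6]
```

```bash
python3 -m handwheel '[[243,122,50,-0.176,0],[243,122,50,-0.176,0],[243,122,50,-0.176,0],[243,122,50,-0.176,0],[243,122,50,-0.176,0],[243,122,50,-0.176,0],[243,122,50,-0.176,0],[243,122,50,-0.176,0]]'; python3 - <<'E'
from h import *; row(.5065,.0725,.105,101)
from workcell import imaging
a=imaging.read_camera("side"); t=imaging.read_camera("top")
o=np.hstack([cv2.resize(a["color"][180:260,260:360],None,fx=4,fy=4,interpolation=2),cv2.resize(t["color"][160:240,240:340],None,fx=4,fy=4,interpolation=2)]); cv2.imwrite("pics/c3.png",o)
E
```

```text
clock: 1.7
tcp_pos: [0.5067, 0.0705, 0.1388]
orientation: [-0.001, 0.638, 0.77, -0.001]
wrist_force: [0.4, -0.8, 0.1]
finger_gap: 0.0001
grip_force: 0.0
tcp [0.5067 0.0705 0.1388] bear 100.8 tilt z [-0.002 -0.    -1.   ] clock 1.7 row [ 2.   0.2 33.8] -0.004 F [ 0.4 -0.8  0.1]
```

View pics/c3.png

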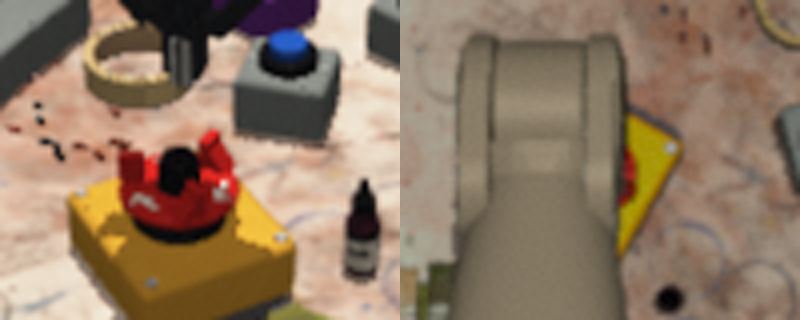

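The left half (side view) shows the shut fingertips at (185,85), straight above the black hub at (180,155). The right half (top view) is mostly blocked by the wrist. Next I press.

```bash
python3 -m handwheel '[[2,0,20,0,0],[2,0,32,0,0],[2,0,38,0,0],[2,0,42,0,0],[2,0,45,0,0],[2,0,47,0,0],[2,0,48,0,0],[2,0,48,0,0]]'; python3 -c "
from h import *; row(.5065,.0725,.0905)"
```

```text
clock: 2.6
tcp_pos: [0.5072, 0.072, 0.0916]
orientation: [0.0, 0.638, 0.77, 0.0]
wrist_force: [0.5, -0.5, 0.3]
finger_gap: -0.0001
grip_force: 0.0
tcp [0.5072 0.072  0.0916] bear 100.7 tilt z [ 0. -0. -1.] clock 2.6 row [ 0.6 -0.6  1.1] 0 F [ 0.5 -0.5  0.3]
```

```bash
python3 - <<'E'
from h import *
from workcell import imaging
a=imaging.read_camera("side"); print(proj(a,[[.5072,.072,.0916],[.5065,.0725,.102]]))
cv2.imwrite("pics/c4.png",cv2.resize(a["color"][180:260,260:360],None,fx=6,fy=6,interpolation=2))
E
```

```text
[[304.9387791  221.2562382 ]
 [305.04114982 218.39077624]]
```

View pics/c4.png

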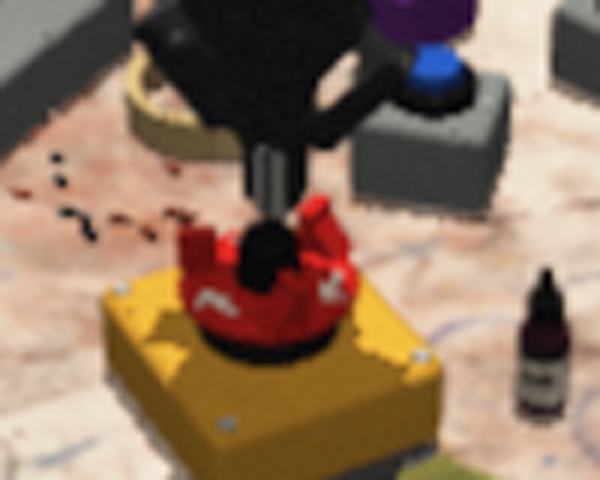

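The side crop shows the light finger strip ending at (272,215), just above the hub top at about (270,222), and the head has not sunk. I'll use depth to see where the tip really is.

```bash
python3 - <<'E'
from h import *
from workcell import imaging
a=imaging.read_camera("side"); M=rot(a)
for v in range(204,232,2):
    u=305; z=float(a["z_map"][v,u]); p=np.array([(u-a["cx"])/a["fx"],(v-a["cy"])/a["fy"],1])*z
    print(v,np.round(M@p+a["xyz"],3),a["color"][v,u])
E
```

```text
204 [0.5   0.083 0.158] [24 24 24]
206 [0.5   0.082 0.151] [64 67 70]
208 [0.503 0.079 0.142] [62 64 67]
210 [0.501 0.082 0.138] [63 64 67]
212 [0.501 0.082 0.132] [63 65 68]
214 [0.5   0.083 0.125] [63 66 68]
216 [0.511 0.064 0.103] [43 44 47]
218 [0.507 0.073 0.103] [14 11 14]
220 [0.503 0.079 0.102] [12 11 12]
222 [0.501 0.082 0.098] [13 12 13]
224 [0.5   0.084 0.093] [10  8  8]
226 [0.499 0.086 0.088] [11  9 10]
228 [0.492 0.097 0.092] [12 13 80]
230 [0.488 0.104 0.091] [ 17  19 116]
```

Depth puts the hub top at z 0.103, where I expected it. The visible fingertip ends at about z 0.12, roughly 28 mm above the reported TCP. From here I go down slowly and watch the force.

```bash
python3 -m handwheel '[[0,0,6,0,0],[0,0,10,0,0],[0,0,13,0,0],[0,0,16,0,0],[0,0,18,0,0],[0,0,20,0,0],[0,0,20,0,0]]'; 
```

```text
clock: 3.4
tcp_pos: [0.5068, 0.072, 0.072]
orientation: [0.0, 0.638, 0.77, -0.0]
wrist_force: [-2.8, -1.2, 5.9]
finger_gap: -0.0004
grip_force: 2.8
```

```bash
python3 -m handwheel '[[0,0,2,0,0],[0,0,4,0,0],[0,0,4,0,0]]'; python3 -m handwheel '[[0,0,1,0,0],[0,0,2,0,0],[0,0,2,0,0]]'
```

```text
clock: 3.7
tcp_pos: [0.5068, 0.072, 0.068]
orientation: [0.0, 0.638, 0.77, -0.0]
wrist_force: [-3.3, -0.2, 7.9]
finger_gap: -0.0001
grip_force: 3.9
clock: 4.0
tcp_pos: [0.5069, 0.072, 0.0674]
orientation: [0.0, 0.638, 0.77, 0.0]
wrist_force: [-6.6, -0.3, 16.9]
finger_gap: 0.0003
grip_force: 8.6
```

```bash
python3 -m handwheel '[[0,0,1,0,0],[0,0,2,0,0],[0,0,2,0,0]]'
```

```text
clock: 4.3
tcp_pos: [0.5071, 0.072, 0.0673]
orientation: [0.001, 0.638, 0.77, 0.001]
wrist_force: [-11.7, -1.2, 31.2]
finger_gap: 0.0003
grip_force: 15.4
```

The end stop is at TCP z 0.0673, so the real tip sits 24 mm above the reported TCP. Now I lift off and check the latch.

```bash
python3 -m handwheel '[[0,0,-4,0,0],[0,0,-15,0,0],[0,0,-40,0,0],[0,0,-50,0,0],[0,0,-50,0,0],[0,0,-50,0,0]]'; python3 - <<'E'
from h import *
from workcell import imaging
a=imaging.read_camera("side"); M=rot(a)
for v in range(214,228,2):
    u=305; z=float(a["z_map"][v,u]); p=np.array([(u-a["cx"])/a["fx"],(v-a["cy"])/a["fy"],1])*z
    print(v,np.round(M@p+a["xyz"],3),a["color"][v,u])
cv2.imwrite("pics/c5.png",cv2.resize(a["color"][180:260,260:360],None,fx=6,fy=6,interpolation=2))
t=np.radians(191); print("gap target tcp z for tip .0825 ->", .0825-.0242)
row(.507+.034*np.cos(t),.0725+.034*np.sin(t),.0825-.0242,101)
E
```

```text
clock: 4.9
tcp_pos: [0.507, 0.072, 0.113]
orientation: [-0.0, 0.638, 0.77, -0.0]
wrist_force: [-0.5, 0.5, 0.3]
finger_gap: -0.0004
grip_force: 0.0
214 [ 0.59  -0.064 -0.001] [122 150 203]
216 [ 0.585 -0.056 -0.002] [129 153 196]
218 [0.511 0.065 0.097] [104 120 147]
220 [0.508 0.07  0.094] [12 10 11]
222 [0.501 0.081 0.097] [13  9 11]
224 [0.502 0.08  0.089] [15 15 15]
226 [0.5   0.083 0.085] [9 8 8]
gap target tcp z for tip .0825 -> 0.058300000000000005
tcp [0.5065 0.072  0.1125] bear 100.7 tilt z [-0.001 -0.    -1.   ] clock 4.95 row [  0.2 -33.3  54.3] -0.006 F [-1.  -1.3 -0.2]
```

View pics/c5.png

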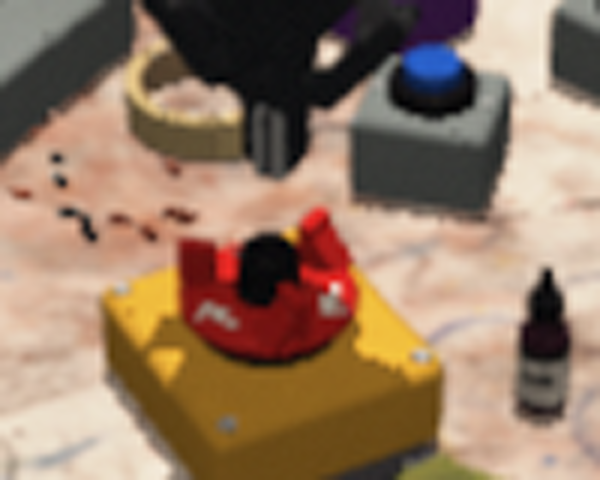

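Latched: the hub top now reads z 0.094 with the fingers clear. The gap's arrow shows at (335,300). Next I move over the gap and go down to about 12 mm above the disc.

```bash
python3 -m handwheel '[[0,-35,0,0,0],[0,-35,10,0,0],[0,-35,25,0,0],[0,-35,38,0,0],[0,-35,46,0,0],[0,-35,54,0,0],[0,-35,54,0,0]]'; python3 - <<'E'
from h import *
from workcell import imaging
a=imaging.read_camera("side")
cv2.imwrite("pics/c6.png",cv2.resize(a["color"][180:260,260:360],None,fx=6,fy=6,interpolation=2))
for k in (0,10,20,30,40,50,60,66):
    t=np.radians(191-k); row(.507+.036*np.cos(t),.0725+.036*np.sin(t),.0583,101-k)
E
```

```text
clock: 5.65
tcp_pos: [0.4717, 0.0655, 0.0581]
orientation: [-0.001, 0.638, 0.77, -0.001]
wrist_force: [0.6, -0.6, 0.3]
finger_gap: -0.0001
grip_force: 0.0
tcp [0.4722 0.0656 0.0588] bear 100.7 tilt z [-0.001 -0.    -1.   ] clock 5.7 row [ 0.2 -0.5  0.5] -0.006 F [-1.2 -0.5  0. ]
tcp [0.4722 0.0656 0.0588] bear 100.7 tilt z [-0.001 -0.    -1.   ] clock 5.7 row [ 6.4 -0.   0.5] 0.169 F [-1.2 -0.5  0. ]
tcp [0.4722 0.0656 0.0588] bear 100.7 tilt z [-0.001 -0.    -1.   ] clock 5.7 row [12.5  1.6  0.5] 0.343 F [-1.2 -0.5  0. ]
tcp [0.4722 0.0656 0.0588] bear 100.7 tilt z [-0.001 -0.    -1.   ] clock 5.7 row [18.2  4.2  0.5] 0.518 F [-1.2 -0.5  0. ]
tcp [0.4722 0.0656 0.0588] bear 100.7 tilt z [-0.001 -0.    -1.   ] clock 5.7 row [23.4  7.8  0.5] 0.692 F [-1.2 -0.5  0. ]
tcp [0.4722 0.0656 0.0588] bear 100.7 tilt z [-0.001 -0.    -1.   ] clock 5.7 row [27.8 12.2  0.5] 0.867 F [-1.2 -0.5  0. ]
tcp [0.4722 0.0656 0.0588] bear 100.7 tilt z [-0.001 -0.    -1.   ] clock 5.7 row [31.5 17.3  0.5] 1.041 F [-1.2 -0.5  0. ]
tcp [0.4722 0.0656 0.0588] bear 100.7 tilt z [-0.001 -0.    -1.   ] clock 5.7 row [33.2 20.6  0.5] 1.146 F [-1.2 -0.5  0. ]
```

View pics/c6.png

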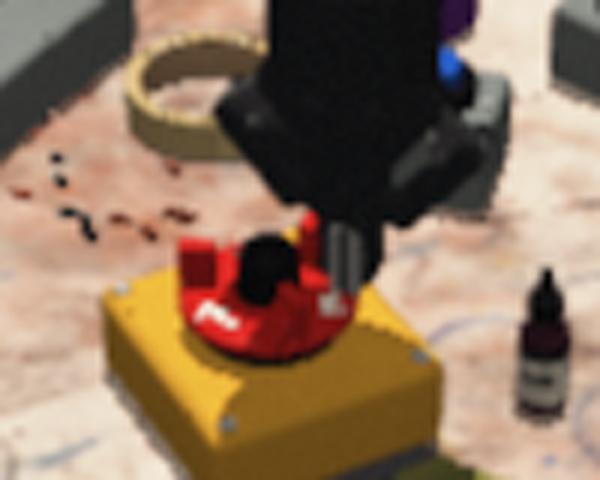

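The fingertips stand in the gap beside the arrow at (335,300), with no contact force. I push the arc clockwise.

```bash
python3 -m handwheel '[[3.8,0.2,0,0.105,0],[7.5,0.8,0,0.21,0],[11.1,1.8,0,0.314,0],[14.6,3.1,0,0.419,0],[18,4.8,0,0.524,0],[21.2,6.9,0,0.628,0],[24.1,9.2,0,0.733,0],[26.8,11.9,0,0.838,0]]'; python3 - <<'E'
from h import *
for k in (52,56,60,64,67):
    t=np.radians(191-k); row(.507+.036*np.cos(t),.0725+.036*np.sin(t),.0583,101-k)
E
```

```text
clock: 6.5
tcp_pos: [0.4788, 0.094, 0.0599]
orientation: [0.0, 0.897, 0.441, -0.001]
wrist_force: [-2.3, -0.3, 1.2]
finger_gap: 0.0002
grip_force: 1.3
tcp [0.4788 0.094  0.0599] bear 52.4 tilt z [-0.001 -0.001 -1.   ] clock 6.5 row [ 2.3 -0.5  1.6] 0.059 F [-2.3 -0.3  1.2]
tcp [0.4788 0.094  0.0599] bear 52.4 tilt z [-0.001 -0.001 -1.   ] clock 6.5 row [ 4.8 -0.2  1.6] 0.129 F [-2.3 -0.3  1.2]
tcp [0.4788 0.094  0.0599] bear 52.4 tilt z [-0.001 -0.001 -1.   ] clock 6.5 row [7.2 0.2 1.6] 0.199 F [-2.3 -0.3  1.2]
tcp [0.4788 0.094  0.0599] bear 52.4 tilt z [-0.001 -0.001 -1.   ] clock 6.5 row [9.7 0.8 1.6] 0.269 F [-2.3 -0.3  1.2]
tcp [0.4788 0.094  0.0599] bear 52.4 tilt z [-0.001 -0.001 -1.   ] clock 6.5 row [11.5  1.3  1.6] 0.321 F [-2.3 -0.3  1.2]
```

```bash
python3 -m handwheel '[[2.3,-0.5,0,0.06,0],[4.8,-0.2,0,0.13,0],[7.2,0.2,0,0.2,0],[9.7,0.8,0,0.27,0],[9.7,0.8,0,0.27,0],[9.7,0.8,0,0.27,0]]'; python3 - <<'E'
from h import *
from workcell import imaging
a=imaging.read_camera("side"); 
cv2.imwrite("pics/c7.png",cv2.resize(a["color"][180:260,260:360],None,fx=6,fy=6,interpolation=2))
row(.45,.1,.1)
E
```

```text
clock: 7.1
tcp_pos: [0.4857, 0.1014, 0.0597]
orientation: [-0.0, 0.948, 0.32, -0.0]
wrist_force: [-1.9, 0.2, 0.5]
finger_gap: -0.0001
grip_force: 0.8
tcp [0.4857 0.1013 0.0597] bear 37.3 tilt z [-0. -0. -1.] clock 7.15 row [-29.2 -20.6 -40.3] 0 F [-1.6  0.8  0.7]
```

View pics/c7.png

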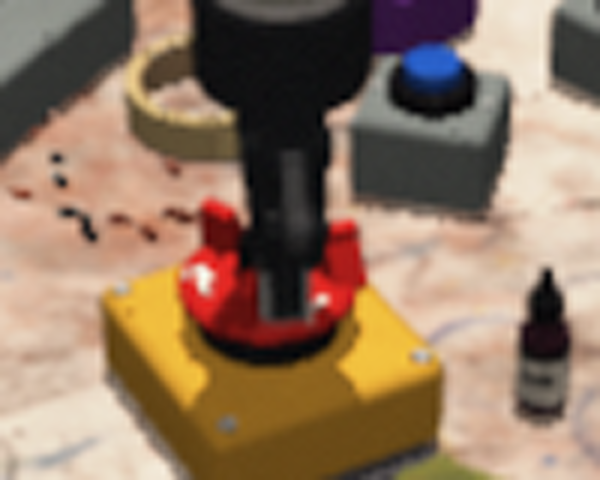

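The head has popped up: the dark collar shows again below the disc at (265,350), and the head is turned with the fingertips still against the lug. I ease back and lift out.

```bash
python3 -m handwheel '[[-4,0,0,0,0],[-8,0.5,0,0,0],[-10,1,-10,0,0],[-10,1,-40,0,0],[-10,1,-70,0,0],[-10,1,-70,0,0],[-10,1,-70,0,0],[-10,1,-70,0,0]]'; python3 -m handwheel '[[0,0,0,0,0],[0,0,0,0,0],[0,0,0,0,0],[0,0,0,0,0]]'; python3 - <<'E'
from h import *
from workcell import imaging
a=imaging.read_camera("side"); M=rot(a)
for v in range(214,228,2):
    u=305; z=float(a["z_map"][v,u]); p=np.array([(u-a["cx"])/a["fx"],(v-a["cy"])/a["fy"],1])*z
    print(v,np.round(M@p+a["xyz"],3),a["color"][v,u])
cv2.imwrite("pics/c8.png",cv2.resize(a["color"][150:260,260:400],None,fx=5,fy=5,interpolation=2))
row(.4755,-.271,.12)
E
```

```text
clock: 7.95
tcp_pos: [0.4781, 0.0943, 0.1291]
orientation: [-0.0, 0.948, 0.319, -0.0]
wrist_force: [-0.7, -0.0, -0.2]
finger_gap: 0.0001
grip_force: 0.0
clock: 8.35
tcp_pos: [0.4783, 0.0944, 0.1291]
orientation: [-0.0, 0.948, 0.319, -0.0]
wrist_force: [0.4, -0.1, -0.3]
finger_gap: 0.0001
grip_force: 0.0
214 [ 0.588 -0.06   0.003] [121 149 203]
216 [0.512 0.064 0.103] [ 86 101 136]
218 [0.505 0.074 0.105] [11  9 11]
220 [0.501 0.081 0.104] [10  8  9]
222 [0.5   0.084 0.1  ] [14 13 14]
224 [0.501 0.082 0.091] [ 9 10  9]
226 [0.5   0.084 0.086] [5 5 6]
tcp [0.4784 0.0945 0.1292] bear 37.2 tilt z [-0.001 -0.    -1.   ] clock 8.4 row [-223.1  289.5    9.2] 0 F [ 0.4 -0.7  0. ]
```

View pics/c8.png

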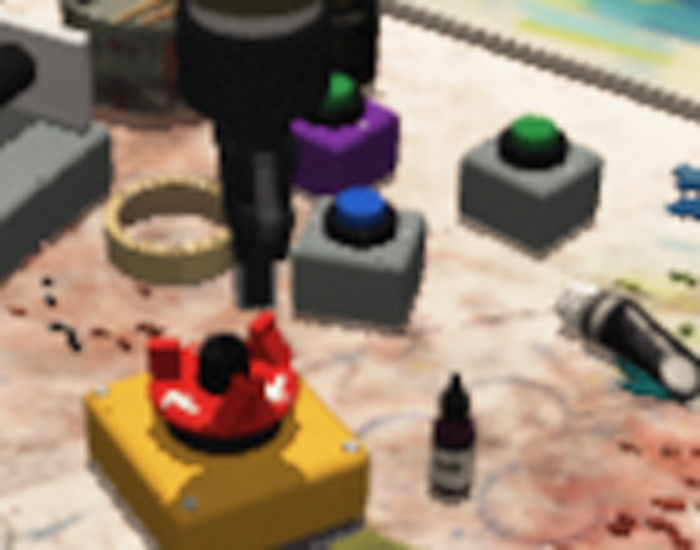

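The stop is up (hub top about 0.103) and its arrows are back where they began, as in the first crop. Now to the grey green-button box at (535,150) in this crop.

```bash
python3 -m handwheel '[[-223,289,0,0,0],[-223,289,0,0,0],[-223,289,0,0,0],[-223,289,0,0,0],[-223,289,0,0,0],[-223,289,0,0,0],[-223,289,0,0,0],[-223,289,0,0,0]]';python3 -m handwheel '[[0,0,0,0,0]]'; python3 -c "
from h import *; row(.4755,-.271,.06)"
```

```text
clock: 9.2
tcp_pos: [0.4755, -0.2755, 0.1294]
orientation: [0.001, 0.949, 0.317, 0.0]
wrist_force: [0.4, -0.8, -0.3]
finger_gap: 0.0003
grip_force: 0.0
clock: 9.3
tcp_pos: [0.4752, -0.273, 0.1291]
orientation: [0.0, 0.948, 0.317, -0.0]
wrist_force: [-0.5, 0.8, -0.3]
finger_gap: -0.0001
grip_force: 0.0
tcp [ 0.4752 -0.273   0.1291] bear 37.0 tilt z [ 0. -0. -1.] clock 9.3 row [ 1.4 -1.4 69.1] 0 F [-0.5  0.8 -0.3]
```

```bash
python3 -m handwheel '[[1,-1,30,0,0],[1,-1,60,0,0],[1,-1,74,0,0],[1,-1,79,0,0],[1,-1,82,0,0],[1,-1,84,0,0],[1,-1,86,0,0],[1,-1,86,0,0]]'; python3 -m handwheel '[[0,0,1,0,0],[0,0,2,0,0],[0,0,2,0,0]]'
```

```text
clock: 10.1
tcp_pos: [0.4763, -0.269, 0.0443]
orientation: [0.0, 0.948, 0.319, 0.001]
wrist_force: [0.1, 2.2, 3.4]
finger_gap: -0.0001
grip_force: 1.7
clock: 10.4
tcp_pos: [0.4763, -0.2692, 0.0421]
orientation: [0.0, 0.948, 0.319, 0.001]
wrist_force: [0.5, 2.8, 5.4]
finger_gap: 0.0003
grip_force: 2.6
```

```bash
python3 -m handwheel '[[0,0,1,0,0],[0,0,2,0,0],[0,0,2,0,0],[0,0,2,0,0]]'
```

```text
clock: 10.8
tcp_pos: [0.4764, -0.2693, 0.0418]
orientation: [0.001, 0.948, 0.319, 0.001]
wrist_force: [-3.1, 6.1, 17.8]
finger_gap: -0.0001
grip_force: 9.1
```

The button is on its end stop at TCP z 0.0418, matching the expected 0.042. I lift off, check and hand in.

```bash
python3 -m handwheel '[[0,0,-5,0,0],[0,0,-30,0,0],[0,0,-80,0,0],[0,0,-110,0,0],[0,0,-110,0,0],[0,0,-110,0,0],[0,0,-110,0,0],[0,0,-110,0,0]]'; python3 - <<'E'
from h import *
from workcell import imaging
import pickle
a=imaging.read_camera("side"); s=pickle.load(open("f0.pkl","rb"))["side"]
g=lambda r:cv2.moments(big(hsv(r,(40,60,40),(85,255,255),(350,165,385,190))))
for r in(s,a): m=g(r); print("green",m["m10"]/m["m00"],m["m01"]/m["m00"],m["m00"])
d=cv2.absdiff(a["color"],s["color"]).max(2)
for n,b in dict(stop=(270,205,340,260),ink=(340,222,360,252),tape=(275,180,312,210),bottles=(100,210,215,340),cup=(230,280,275,330),jog=(315,182,350,215)).items():
    print(n,(d[b[1]:b[3],b[0]:b[2]]>60).sum())
E
```

```text
clock: 11.6
tcp_pos: [0.4746, -0.2686, 0.1477]
orientation: [-0.001, 0.948, 0.319, -0.001]
wrist_force: [0.5, -0.6, -0.6]
finger_gap: -0.0002
grip_force: 0.0
green 366.40697674418607 176.02325581395348 43.0
green 366.3076923076923 176.19230769230768 39.0
stop 0
ink 0
tape 0
bottles 0
cup 0
jog 0
```

```bash
python3 -c "
from workcell import workorder; print(workorder.hand_in())"
```

```text
the job is handed in; nothing more can be done
None
```

The stop check is done and handed in, with no verdict returned: the red stop latched, was turned clockwise until it popped back up, and the green button was pressed fully in and came back. The blue button and the bystanders I compared in the side view were unchanged; I did not check the paint tube.

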